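# Raise and hold the disc-cutter punch

## Robot

A 6-joint arm with a two-finger parallel gripper is mounted at the origin on the work surface. World frame = base frame: x ahead of the robot, y to its left, z up, the work surface at z = 0. Lengths are in m, angles in degrees, forces in N, time in s.
With the tool pointing down it reaches from about 0.15 to 0.775 m from the base axis. Payload 6.1 kg.
Tool frame: the origin (TCP) lies at the very end of the fingers, on their centre line; the grasp point (between the pads) lies 19 mm behind it (grip_depth is the distance from the TCP to the grasp point, in m); z points along the fingers, y is the line along which they close (so a half turn about z gives the same grasp; the last joint's range is limited). The gripper opens to 85 mm and grips with 20 to 120 N. Pads are 22 mm wide; open, the fingers measure 114 mm over their backs; the gripper's body (76 mm by 85 mm) begins 54 mm behind the grasp point. The pads swing forward as they close: fully open they stand 13 mm farther back than shut.
Start: joints at [0, 7.208, -2.269, 80.523, 0, 90], TCP at [0.525, -0, 0.231] pointing down, gripper open.
Joint ranges: [-155.77, 155.77], [-54.66, 111.73], [-72.52, 77.12], [-102.08, 115.82], [-83.92, 84.16], [-180, 180]. Speed limits (degrees/s): [136.94, 136.94, 172.46, 180, 180, 180].

## Interface

Orientations are given as a 3x3 rotation matrix whose columns are the frame's x, y, z axes.
In Python, from workcell import observe, read_camera, sign_off, search_frame, trace, mark_of, grip_depth gives the robot as it stands. The module is installed in compiled form; this text tells all that it offers.
- The arm moves only by the tool play_rows, never from a script. Its arguments are lists of equal length, an entry for each row: "dr": the turn, a rotation vector about the tool's x, y, z in rad, a list of three; "delta_pos": the shift along the tool's x, y, z in cm, a list of three; "gripper": the finger opening in cm, from 0 to 8.54. A call has 1 to 12 rows; each row is the pose to reach, as a shift and turn from the pose commanded when the call began, along the tool's axes at that moment; what a row does not reach only later rows make up. A row lasts 1/12 s, in which the tool goes at most 41.7 mm and 7.16 degrees, less where a joint would pass 70% of its speed; a pose out of reach is approached as far as the arm can. A call with a gripper value outside its range is refused whole. The fingers move at their own pace and stop on an object; "squeeze" is the grip in N (left out, the last holds). Time passes only in rows, so rows that repeat a pose let the fingers close. It gives the time, the measured TCP pose, the force, the opening and the grip force at its end, in the units of the state.
- observe(): the state, without advancing time (a new reading comes with each control period).
- read_camera(name): name is "scene" or "side" or "wrist"; returns a dict with "img" (400x640x3 uint8, blue, green, red), "depth" (400x640 float32, m along the optical axis (not along the pixel's ray), 0 where there is no reading), "camera_matrix" (3x3 intrinsics, pixels), "world_to_cam" (4x4, takes a point from world to camera coordinates); the wrist camera has in their place "tool_from_camera" (4x4, takes a point from camera to tool coordinates, whose origin is the TCP and whose axes are the flange's). Camera axes: x right, y down, z forward; pixel columns grow to the right and rows downward; lengths in m; the calibration is good to about 2 mm. A picture is of the moment at which its call begins: read the wrist's pose just before it.
- sign_off(): hands the job in; it is judged then, once.
Trained networks look in the newest picture that a camera, given by its name, has taken for a name from the list of things; names that differ only in an ending like _2 or _b are one class to them, and where a whole thing is asked for, a point or a joint stands for the part that bears it (a point fixed in the world has none). Each returns a list of dicts, best first, with "confidence" (0 to 1); they miss things now and then, are a little off and sometimes report something else, mostly with a low value. They report only what shows in the picture. A call takes as long as a camera call. They do not tell look-alikes from the thing itself.
- search_frame(thing, camera): "extent" ([left, top, right, bottom] in pixels, round what is visible of it).
- trace(thing, camera): "pixels" (400x640 bool, what is visible of it) and "extent" ([left, top, right, bottom] in pixels, round what is visible of it).
- mark_of(thing, camera): "at" ([row, column] in pixels: a listed point, or the origin of a listed thing).
The state is a dict: "t": time; "qpos": joint angles; "qvel": joint speeds; "tau": joint torques, N m; "eef_pos": TCP position; "tool_rot": TCP orientation; "contact_force": force on the tool from outside, world axes, zero at the start; "torque": the same for the moment, N m; "width": opening from 0.0 (shut) to 1.0 (fully open); "grip_force": force on a finger pad.
Only numpy, scipy, OpenCV 4.12 (cv2) and the standard library are available. Lean on these libraries where they do the work, as an engineer would, in place of code of your own. Each camera call takes 0.05 s, during which the arm holds its last target. There are 200 camera calls.

## Task

I want to slide a strip of sheet into the slot of the disc cutter: take the punch with the broadest head by its soft brass head with a light grip, and draw it straight up by about 35 mm, so that its lower end clears the slot but stays well inside the upper guide plate. Do not let it bind and drag, tip or lift the cutter, which only stands on the bench, do not pull the punch right out, and leave the other two punches down. Finish while still holding the punch there.

Things in the scene. Friction and masses are not known exactly. Their poses are not given: they have to be found in the camera images.
- cutter: Disc cutter: plain steel block 56 mm (its x) by 140 mm (its y) by 61 mm high, about 2.4 kg, standing loose on the bench. Origin at the centre of its underside, z up. Upwards: die plate 0 to 22 mm, open slot to 27 mm, guide plate to 61 mm. Three equal upright 17 mm bores in a row at y = -42, 0, +42 mm, from the top down to 10 mm above the underside, each with a punch; which is where varies.
- guide_top (a point): Centre of the cutter's top face (the guide plate's upper side), 61 mm above the bench. Only low things (up to 35 mm) lie within 90 mm of the block.
- broad_punch: The punch to raise: upright steel shank 16 mm in diameter, 60 mm long, topped by a soft brass head 28 mm in diameter and 28 mm tall, the broadest of the three; 0.15 to 0.31 kg. Origin at the centre of its lower end, z up along it. Seated, the lower end is 10 mm above the cutter's underside and the head starts 9 mm above the guide plate. It slides freely in the bore with 1 mm play.
- broad_punch_head (a point): Centre of the broad punch's head, on its axis, 74 mm above its lower end (84 mm above the bench when seated). A grip of 20 to 40 N is right for the soft brass; more than 75 N on each finger marks it.
- medium_punch: Another punch, to be left down: same shank and heights, head 20 mm in diameter. Origin at the centre of its lower end.
- slim_punch: Third punch, to be left down: same shank and heights, head 12 mm in diameter. Origin at the centre of its lower end.
Things that resemble listed ones, but are neither listed nor needed, are in the scene too. Leave any orange or red look-alike of the slim_punch alone.

How it is judged (in metres and radians):
On the way:
1. the broad punch is gripped while it is still fully down (contact force between the fingers and broad_punch above 4 N and z of broad_punch in the frame of cutter below 0.016 m), for 0.1 s.
At the end, for the whole second after the job is handed in: The fingers hold the broad-headed punch still, its lower end 37 to 53 mm above the cutter's underside (raised 27 to 43 mm: clear of the slot, still 8 mm or more inside the guide plate) and within 4 degrees of the bore's axis; the cutter stands flat on the bench and the other two punches are down (z of broad_punch in the frame of cutter between 0.037 and 0.053 m and angle between the z axis of broad_punch and the z axis of cutter, either way round below 0.07 rad and contact force between the fingers and broad_punch above 4 N and linear speed of each of broad_punch, cutter below 0.02 m/s and height (world z) of cutter below 0.003 m and angle between cutter's own z axis and vertical below 0.04 rad and z of each of medium_punch, slim_punch in the frame of cutter below 0.015 m); the arm keeps its last pose, push and grip.
It fails at once if the punch is pulled right out of the guide plate (z of broad_punch in the frame of cutter above 0.06 m).
It fails at once if the soft head is squeezed hard (fingers press on it with more than 150 N in all) (contact force between the fingers and broad_punch above 150 N).
It fails at once if the cutter is dragged more than 15 mm (distance of cutter from where it was at the start of the episode above 0.015 m).
It fails at once if the cutter is tipped or lifted (angle between cutter's own z axis and vertical above 0.08 rad or height (world z) of cutter above 0.006 m).
It fails at once if another punch is drawn up more than 8 mm (z of any of medium_punch, slim_punch in the frame of cutter above 0.018 m).
It also fails if it takes over 32 s, if anything falls off the work surface, if the arm or the gripper's body presses on something with over 40 N, if the wrist force passes 120 N, or if a joint passes its speed limit or range.

## Working session

There is one attempt and no reset: what is moved stays moved. The work goes in short steps, Python scripts to look and compute and a tool call to move; the robot and the scene stay as the last step left them, time stands still between calls to the robot, and variables do not carry over. Pictures are saved under pics/ and viewed, at most 10 in all, crops included, and the job is handed in when it is done.

Besides the shell and the picture viewer there is one more tool, called after "Emit:" by a JSON object that holds its "api" and its "payload". play_rows: Moves the arm, as the interface text tells. Its arguments: {"type":"object","properties":{"dr":{"type":"array","items":{"type":"array","items":{"type":"number"}}},"delta_pos":{"type":"array","items":{"type":"array","items":{"type":"number"}}},"gripper":{"type":"array","items":{"type":"number"}},"squeeze":{"type":"number"}},"required":["dr","delta_pos","gripper"]}

```bash
mkdir -p pics; cat > h.py <<'E'
import numpy as np, cv2
from workcell import *
def w2c(c,P):
    P=np.atleast_2d(P); q=P@c["world_to_cam"][:3,:3].T+c["world_to_cam"][:3,3]
    u=q@c["camera_matrix"].T; return u[:,:2]/u[:,2:]
def ray(c,u,v):
    R=c["world_to_cam"][:3,:3];t=c["world_to_cam"][:3,3]
    d=R.T@np.linalg.inv(c["camera_matrix"])@[u,v,1]; return -R.T@t,d
def at_z(c,u,v,z):
    o,d=ray(c,u,v); return o+d*(z-o[2])/d[2]
def cloud(c,m):
    v,u=np.nonzero(m&(c["depth"]>0)); z=c["depth"][v,u]
    q=np.linalg.inv(c["camera_matrix"])@np.stack([u,v,np.ones_like(u)])*z
    T=np.linalg.inv(c["world_to_cam"]); return (T[:3,:3]@q).T+T[:3,3]
E
python3 - <<'E'
from h import *
np.set_printoptions(precision=4,suppress=True)
for n in ["scene","side"]:
    c=read_camera(n); cv2.imwrite(f"pics/{n}1.png",c["img"])
    o,_=ray(c,320,200); print(n,"cam",o)
    for t in ["broad_punch","medium_punch","slim_punch","cutter"]:
        for d in search_frame(t,n)[:4]: print(t,d["confidence"],d["extent"])
    for t,z in [("broad_punch_head",.084),("guide_top",.061)]:
        for d in mark_of(t,n)[:3]: print(t,d["confidence"],d["at"],at_z(c,d["at"][1],d["at"][0],z))
print(observe()["t"],grip_depth)
E
```

```text
scene cam [ 1.1166 -0.2404  0.5172]
broad_punch 0.7 [222.8, 228.6, 241.9, 260.2]
medium_punch 0.79 [268.7, 201.2, 281.9, 227.9]
slim_punch 0.73 [249.6, 217.4, 263.1, 243.4]
slim_punch 0.72 [178.1, 263.9, 200.6, 316.3]
slim_punch 0.59 [274.3, 178.0, 282.8, 202.6]
cutter 0.84 [206.8, 213.3, 308.3, 304.5]
broad_punch_head 0.65 [241.4, 237.7] [ 0.5753 -0.1365  0.084 ]
guide_top 0.89 [242.1, 255.0] [ 0.5584 -0.1087  0.061 ]
side cam [0.3158 0.4593 0.4841]
broad_punch 0.72 [336.4, 146.8, 345.4, 162.2]
broad_punch 0.49 [338.6, 172.6, 350.8, 193.1]
medium_punch 0.63 [339.4, 172.5, 348.7, 190.5]
slim_punch 0.82 [378.7, 198.7, 388.5, 244.3]
slim_punch 0.66 [336.3, 158.0, 350.6, 173.0]
cutter 0.79 [329.4, 158.9, 358.5, 226.1]
broad_punch_head 0.47 [155.7, 338.2] [ 0.5761 -0.1372  0.084 ]
guide_top 0.95 [179.4, 341.5] [ 0.5497 -0.0971  0.061 ]
0.7 0.0187
```

```bash
python3 - <<'E'
import cv2,numpy as np
a=cv2.imread("pics/scene1.png")[150:350,140:400]; b=cv2.imread("pics/side1.png")[120:270,290:430]
a=cv2.resize(a,None,fx=3,fy=3,interpolation=2)[:, :]
cv2.imwrite("pics/a.png",a); cv2.imwrite("pics/b.png",cv2.resize(b,None,fx=4,fy=4,interpolation=2))
E
```

```text
(no output)
```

View pics/a.png

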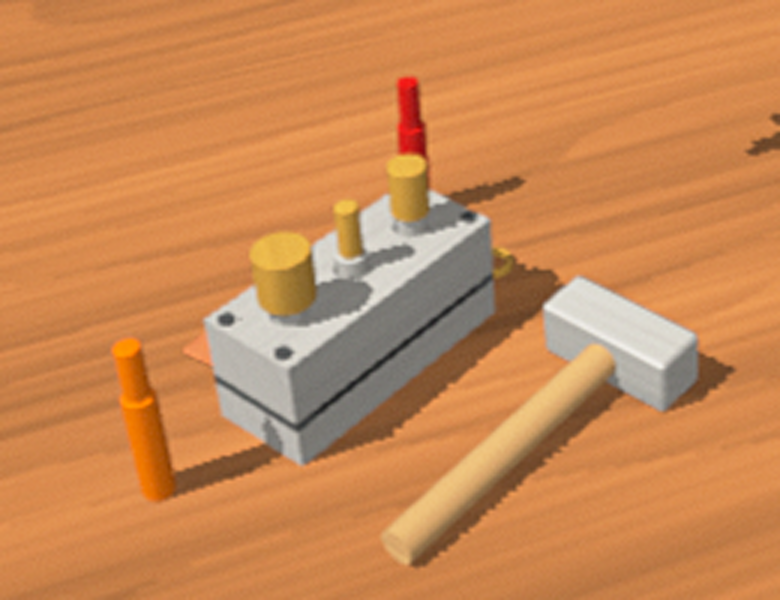

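View pics/b.png

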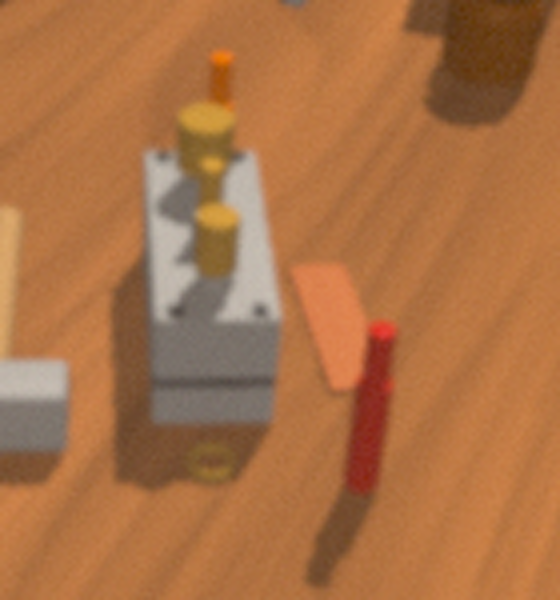

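In the scene view, three brass heads stand on the grey block: the broad one at about (234,242), the slim one at (256,227) and the medium one at (276,213). In the side view the broad head is at (341,154). An orange look-alike stands at (189,290) and a red one at (278,190), both off the block. The broad head, at the -y world end of the block, fits the description. Next I'll measure its axis and the yaw of the block.

```bash
python3 - <<'E'
from h import *
np.set_printoptions(precision=4,suppress=True)
for n in ["scene","side"]:
    c=read_camera(n)
    m=trace("cutter",n)[0]["pixels"]
    P=cloud(c,m); T=P[(P[:,2]>.054)&(P[:,2]<.067)]
    r=cv2.minAreaRect((T[:,:2]*1000).astype(np.float32)); print(n,"top rect",r,np.median(T[:,2]))
    # brass by colour
    hsv=cv2.cvtColor(c["img"],cv2.COLOR_BGR2HSV)
    A=cloud(c,c["depth"]>0).reshape(-1,3)
    ce=np.array(r[0])/1000
    near=A[(np.hypot(*(A[:,:2]-ce).T)<.1)&(A[:,2]>.072)]
    top=near[(near[:,2]>.092)&(near[:,2]<.104)]
    k=2
    import scipy.cluster.hierarchy as H
    l=H.fcluster(H.linkage(top[:,:2]),.008,'distance')
    for i in set(l):
        q=top[l==i]
        if len(q)>8: print(" top",len(q),q.mean(0),np.ptp(q,axis=0), cv2.minEnclosingCircle((q[:,:2]*1000).astype(np.float32)))
    for t in ["broad_punch","medium_punch","slim_punch"]:
        for d in trace(t,n)[:3]:
            x0,y0,x1,y1=d["extent"]; u=(x0+x1)/2
            print(t,d["confidence"],d["extent"],"axis@head mid col", at_z(c,u,(y0+y1)/2,.084))
print(observe()["t"])
E
```

```text
scene top rect ((552.1156005859375, -103.88294219970703), (58.34956741333008, 141.70379638671875), 28.160173416137695) 0.060175721119241854
 top 115 [ 0.5347 -0.0677  0.0962] [0.0192 0.0183 0.0067] ((533.3017578125, -67.40347290039062), 10.541727066040039)
 top 52 [ 0.5539 -0.1047  0.0959] [0.0126 0.0099 0.0067] ((552.6822509765625, -104.92173767089844), 6.380659580230713)
 top 254 [ 0.5744 -0.1415  0.0966] [0.0282 0.0273 0.0074] ((572.1888427734375, -141.49147033691406), 14.48259449005127)
broad_punch 0.8 [222.9, 229.6, 244.0, 258.4] axis@head mid col [ 0.5783 -0.1433  0.084 ]
medium_punch 0.74 [268.2, 203.5, 278.3, 226.6] axis@head mid col [ 0.5375 -0.0721  0.084 ]
slim_punch 0.75 [273.9, 176.6, 280.9, 204.4] axis@head mid col [ 0.4782 -0.0447  0.084 ]
slim_punch 0.62 [178.9, 264.3, 200.9, 314.4] axis@head mid col [ 0.6412 -0.2155  0.084 ]
slim_punch 0.53 [251.4, 217.9, 262.8, 241.9] axis@head mid col [ 0.5617 -0.1045  0.084 ]
side top rect ((550.6629638671875, -102.31138610839844), (56.16152572631836, 139.4208526611328), 27.821659088134766) 0.06185134193702524
 top 84 [ 0.531  -0.0647  0.0975] [0.0186 0.0193 0.0081] ((531.67626953125, -66.84881591796875), 10.391263008117676)
 top 119 [ 0.57   -0.1378  0.0978] [0.027  0.0263 0.008 ] ((571.808349609375, -140.28224182128906), 14.680322647094727)
 top 37 [ 0.5508 -0.1023  0.0968] [0.0104 0.0126 0.0075] ((550.8242797851562, -103.6832046508789), 6.495675563812256)
broad_punch 0.73 [333.8, 145.6, 348.2, 167.8] axis@head mid col [ 0.5697 -0.1364  0.084 ]
slim_punch 0.6 [378.4, 200.4, 390.5, 244.3] axis@head mid col [0.4292 0.0082 0.084 ]
slim_punch 0.45 [338.5, 159.1, 351.1, 171.4] axis@head mid col [ 0.5507 -0.112   0.084 ]
1.2
```

Both cameras agree: the block centre is at (0.551,-0.103), cutter x lies at 28°, and the broad head is Ø29 mm at about (0.5715,-0.1405). Next I'll work out the approach to hover above it.

```bash
cat >> h.py <<'E'
from scipy.spatial.transform import Rotation as Ro
def plan(p,yaw):
    s=observe(); R=np.array(s["tool_rot"]); 
    best=None
    for y in (yaw,yaw+180):
        a=np.radians(y); Y=np.array([np.cos(a),np.sin(a),0]); Z=np.array([0,0,-1.]); X=np.cross(Y,Z)
        rv=Ro.from_matrix(R.T@np.c_[X,Y,Z]).as_rotvec()
        if best is None or np.linalg.norm(rv)<np.linalg.norm(best): best=rv
    print("t",s["t"],"R",R.round(4).tolist(),"pos",np.round(s["eef_pos"],4),"dr",best.round(4),"dpos cm",(R.T@(np.array(p)-s["eef_pos"])*100).round(2),"w",s["width"],"F",s["contact_force"],"g",s["grip_force"],"q",np.round(s["qpos"],1))
E
python3 -c "
from h import *
plan([.5715,-.1405,.16],28)"
```

```text
t 1.2 R [[0.0, 1.0, 0.0001], [1.0, -0.0, 0.0], [0.0, 0.0001, -1.0]] pos [ 0.525  -0.      0.2313] dr [ 1.000e-04  0.000e+00 -4.887e-01] dpos cm [-14.05   4.65   7.13] w 0.9984099573980774 F [-1.20727538 -0.56410328 -0.3309502 ] g 0.0 q [-0.   7.2 -2.3 80.5  0.  90. ]
```

Emit:
{"api": "play_rows", "payload": {"dr": [[0, 0, -0.06], [0, 0, -0.12], [0, 0, -0.18], [0, 0, -0.25], [0, 0, -0.31], [0, 0, -0.37], [0, 0, -0.43], [0, 0, -0.489], [0, 0, -0.489], [0, 0, -0.489]], "delta_pos": [[-1.75, 0.6, 0.9], [-3.5, 1.15, 1.8], [-5.3, 1.75, 2.7], [-7.0, 2.3, 3.55], [-8.8, 2.9, 4.45], [-10.5, 3.5, 5.35], [-12.3, 4.05, 6.2], [-14.05, 4.65, 7.1], [-14.05, 4.65, 7.1], [-14.05, 4.65, 7.1]], "gripper": [6, 6, 6, 6, 6, 6, 6, 6, 6, 6], "squeeze": 28}}

```text
t: 2.03
eef_pos: [0.5711, -0.141, 0.1594]
tool_rot: [[-0.468, 0.884, -0.002], [0.884, 0.468, 0.001], [0.001, -0.001, -1.0]]
contact_force: [0.4, 0.5, 0.1]
width: 0.704
grip_force: 0.0
```

```bash
python3 - <<'E'
from h import *
np.set_printoptions(precision=4,suppress=True)
plan([.5715,-.1405,.067],28)
s=observe(); c=read_camera("wrist"); cv2.imwrite("pics/w1.png",c["img"])
T=np.eye(4);T[:3,:3]=s["tool_rot"];T[:3,3]=s["eef_pos"]
c["world_to_cam"]=np.linalg.inv(T@c["tool_from_camera"])
print("cam",(T@c["tool_from_camera"])[:3,3], "depth",c["depth"].min(),c["depth"].max())
A=cloud(c,c["depth"]>0)
t=A[(A[:,2]>.092)&(A[:,2]<.104)&(np.hypot(A[:,0]-.5715,A[:,1]+.1405)<.03)]
if len(t): print("head top",len(t),t.mean(0),cv2.minEnclosingCircle((t[:,:2]*1000).astype(np.float32)))
g=A[(A[:,2]>.055)&(A[:,2]<.067)]
if len(g): print(cv2.minAreaRect((g[:,:2]*1000).astype(np.float32)))
for x in ["broad_punch_head"]:
    for d in mark_of(x,"wrist"): print(d["confidence"],d["at"],at_z(c,d["at"][1],d["at"][0],.084))
print(search_frame("broad_punch","wrist"))
E
```

```text
t 2.0333 R [[-0.4677, 0.8839, -0.0017], [0.8839, 0.4677, 0.0007], [0.0014, -0.0012, -1.0]] pos [ 0.5711 -0.141   0.1594] dr [-0.0012 -0.0014 -0.002 ] dpos cm [0.02 0.07 9.24] w 0.703922751683631 F [0.3539 0.4852 0.0721] g 0.0 q [-13.9  14.6  -2.2  73.2   0.   48.2]
cam [ 0.5322 -0.0683  0.3021] depth 0.0 1.0857446
head top 1511 [ 0.57   -0.1382  0.0976] ((570.579833984375, -138.9713897705078), 14.019145011901855)
((680.7449340820312, -90.13481140136719), (337.187255859375, 200.21267700195312), 16.908483505249023)
0.65 [209.4, 321.7] [ 0.5699 -0.1375  0.084 ]
0.46 [183.0, 321.0] [ 0.5611 -0.1218  0.084 ]
[{'extent': [300.7, 188.8, 342.1, 241.6], 'confidence': 0.6}]
```

View pics/w1.png

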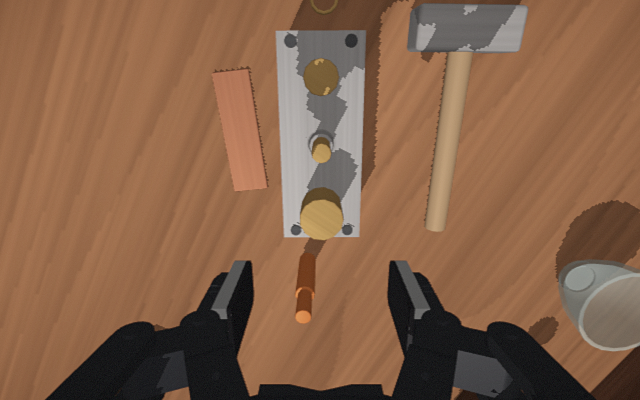

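The wrist view confirms it. The broad head is at (321,218), centred between the fingers (col ≈321), with the slim head at (321,150) and the medium head at (321,76). The row runs parallel to the image columns, so the yaw is right. The orange look-alike at (303,290) is low, off the block's end and between the fingers' sides. The copper strip and the mallet are clear of the fingers. Now I'll descend.

Emit:
{"api": "play_rows", "payload": {"dr": [[0, 0, 0], [0, 0, 0], [0, 0, 0], [0, 0, 0], [0, 0, 0], [0, 0, 0], [0, 0, 0], [0, 0, 0], [0, 0, 0], [0, 0, 0]], "delta_pos": [[0.1, 0.05, 1.5], [0.1, 0.05, 3], [0.1, 0.05, 4.5], [0.1, 0.05, 6], [0.1, 0.05, 7.2], [0.1, 0.05, 8.2], [0.1, 0.05, 8.9], [0.1, 0.05, 9.2], [0.1, 0.05, 9.2], [0.1, 0.05, 9.2]], "gripper": [6, 6, 6, 6, 6, 6, 6, 6, 6, 6], "squeeze": 28}}

```text
t: 3.02
eef_pos: [0.5718, -0.1393, 0.0689]
tool_rot: [[-0.47, 0.883, 0.001], [0.883, 0.47, -0.0], [-0.001, 0.001, -1.0]]
contact_force: [1.2, 0.0, 0.2]
width: 0.7
grip_force: 0.0
```

```bash
python3 - <<'E'
from h import *
plan([.571,-.1397,.067],28)
c=read_camera("wrist"); cv2.imwrite("pics/w2.png",c["img"])
E
```

```text
t 3.0167 R [[-0.4698, 0.8828, 0.0008], [0.8828, 0.4698, -0.0002], [-0.0005, 0.0006, -1.0]] pos [ 0.5718 -0.1393  0.0689] dr [0.0006 0.0005 0.0004] dpos cm [ 0.   -0.09  0.19] w 0.700145640995572 F [1.24873033 0.04351668 0.16848664] g 0.0 q [-13.7  16.6 -11.2  62.1   0.   48.3]
```

View pics/w2.png

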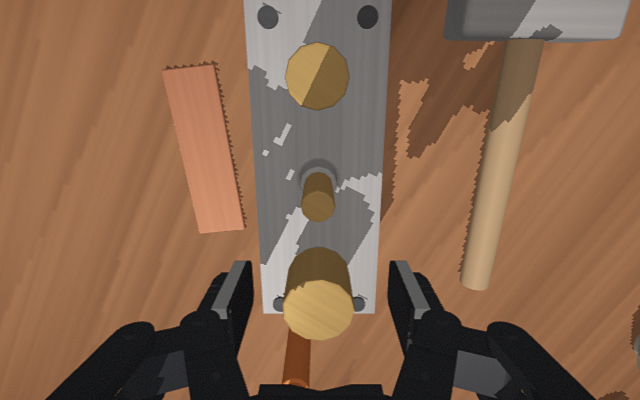

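The head is between the fingers, about 1 mm left of centre (col 318.5 against 321), which matches the computed -0.9 mm in tool y. I'll centre it, lower slightly, then close.

Emit:
{"api": "play_rows", "payload": {"dr": [[0, 0, 0], [0, 0, 0], [0, 0, 0], [0, 0, 0], [0, 0, 0], [0, 0, 0], [0, 0, 0], [0, 0, 0], [0, 0, 0], [0, 0, 0], [0, 0, 0], [0, 0, 0]], "delta_pos": [[0, -0.08, 0.1], [0, -0.08, 0.15], [0, -0.08, 0.15], [0, -0.08, 0.15], [0, -0.08, 0.15], [0, -0.08, 0.15], [0, -0.08, 0.15], [0, -0.08, 0.15], [0, -0.08, 0.15], [0, -0.08, 0.15], [0, -0.08, 0.15], [0, -0.08, 0.15]], "gripper": [6, 6, 5.5, 5, 4.5, 4, 3.6, 3.2, 2.8, 2.4, 2.2, 2.2], "squeeze": 28}}

```text
t: 4.07
eef_pos: [0.5709, -0.1397, 0.0669]
tool_rot: [[-0.47, 0.883, 0.0], [0.883, 0.47, 0.0], [-0.0, 0.0, -1.0]]
contact_force: [-0.3, 0.0, 0.7]
width: 0.32
grip_force: 27.6
```

```bash
python3 -c "
from h import *
plan([.571,-.1397,.067],28)"
```

```text
t 4.0667 R [[-0.4698, 0.8828, 0.0003], [0.8828, 0.4698, 0.0], [-0.0001, 0.0003, -1.0]] pos [ 0.5709 -0.1397  0.0669] dr [0.0003 0.0001 0.0004] dpos cm [-0.    0.01 -0.01] w 0.3195175011669789 F [-0.30074513  0.03898303  0.69989213] g 27.600996494293213 q [-13.8  16.6 -11.5  61.9   0.   48.2]
```

It's gripped at 27.6 N with a 27 mm opening (Ø28 head) and almost no side force. I'll lift slowly by 12 mm first.

Emit:
{"api": "play_rows", "payload": {"dr": [[0, 0, 0], [0, 0, 0], [0, 0, 0], [0, 0, 0], [0, 0, 0], [0, 0, 0], [0, 0, 0], [0, 0, 0], [0, 0, 0], [0, 0, 0]], "delta_pos": [[0, 0, 0], [0, 0, -0.1], [0, 0, -0.25], [0, 0, -0.4], [0, 0, -0.55], [0, 0, -0.7], [0, 0, -0.85], [0, 0, -1.0], [0, 0, -1.15], [0, 0, -1.2]], "gripper": [2.2, 2.2, 2.2, 2.2, 2.2, 2.2, 2.2, 2.2, 2.2, 2.2]}}

```text
t: 4.9
eef_pos: [0.5709, -0.1398, 0.0791]
tool_rot: [[-0.47, 0.883, 0.0], [0.883, 0.47, -0.0], [-0.0, 0.0, -1.0]]
contact_force: [0.3, -0.1, -1.2]
width: 0.318
grip_force: 27.7
```

The load is about 2 N, which is just the punch's weight, so there's no binding. Now the remaining 23 mm.

Emit:
{"api": "play_rows", "payload": {"dr": [[0, 0, 0], [0, 0, 0], [0, 0, 0], [0, 0, 0], [0, 0, 0], [0, 0, 0], [0, 0, 0], [0, 0, 0], [0, 0, 0], [0, 0, 0], [0, 0, 0], [0, 0, 0]], "delta_pos": [[0, 0, -0.2], [0, 0, -0.45], [0, 0, -0.7], [0, 0, -0.95], [0, 0, -1.2], [0, 0, -1.45], [0, 0, -1.7], [0, 0, -1.95], [0, 0, -2.15], [0, 0, -2.25], [0, 0, -2.3], [0, 0, -2.3]], "gripper": [2.2, 2.2, 2.2, 2.2, 2.2, 2.2, 2.2, 2.2, 2.2, 2.2, 2.2, 2.2]}}

```text
t: 5.9
eef_pos: [0.5708, -0.1398, 0.1019]
tool_rot: [[-0.47, 0.883, 0.0], [0.883, 0.47, -0.0], [-0.0, 0.0, -1.0]]
contact_force: [-0.1, -0.8, -1.2]
width: 0.316
grip_force: 27.7
```

```bash
python3 - <<'E'
from h import *
np.set_printoptions(precision=4,suppress=True)
plan([.571,-.1397,.102],28)
c=read_camera("scene"); cv2.imwrite("pics/s2.png",cv2.resize(c["img"][130:330,140:400],None,fx=3,fy=3,interpolation=2))
m=trace("cutter","scene")[0]["pixels"]; P=cloud(c,m); T=P[(P[:,2]>.054)&(P[:,2]<.067)]
print(cv2.minAreaRect((T[:,:2]*1000).astype(np.float32)),np.median(T[:,2]))
E
```

```text
t 5.9 R [[-0.4697, 0.8828, 0.0001], [0.8828, 0.4697, -0.0], [-0.0001, 0.0001, -1.0]] pos [ 0.5708 -0.1398  0.1019] dr [0.0001 0.0001 0.0003] dpos cm [-0.    0.02 -0.01] w 0.3164466464163518 F [-0.0676 -0.751  -1.1911] g 27.673029899597168 q [-13.8  15.6  -8.3  66.1  -0.   48.2]
((552.4883422851562, -104.59332275390625), (58.55159378051758, 140.532958984375), 28.05209732055664) 0.0602199330806277
```

View pics/s2.png

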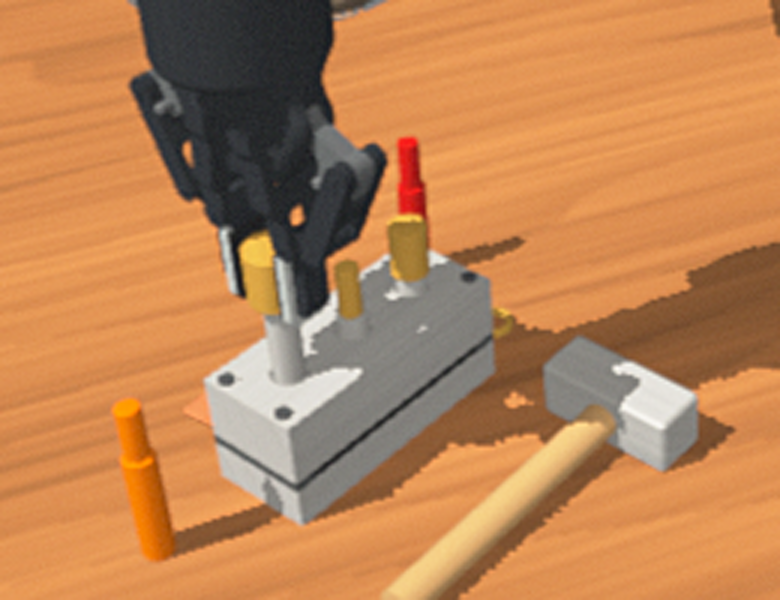

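In the scene view, the broad head is held between the pads at crop (260,275). About 44 mm of shank shows above the guide plate (crop rows 315–380), which is the expected 9 + 35 mm. The block is flat and unmoved, and the slim and medium punches are still down. I'll let it settle briefly, then hand in.

Emit:
{"api": "play_rows", "payload": {"dr": [[0, 0, 0], [0, 0, 0], [0, 0, 0], [0, 0, 0]], "delta_pos": [[0, 0, 0], [0, 0, 0], [0, 0, 0], [0, 0, 0]], "gripper": [2.2, 2.2, 2.2, 2.2]}}

```text
t: 6.33
eef_pos: [0.5707, -0.1397, 0.1017]
tool_rot: [[-0.47, 0.883, -0.0], [0.883, 0.47, 0.0], [0.0, -0.0, -1.0]]
contact_force: [0.2, 0.8, -1.8]
width: 0.317
grip_force: 27.7
```

```bash
python3 -c "
from h import *
plan([.571,-.1397,.102],28)
print(sign_off())"
```

```text
t 6.3333 R [[-0.4697, 0.8828, -0.0001], [0.8828, 0.4697, 0.0], [0.0001, -0.0001, -1.0]] pos [ 0.5707 -0.1397  0.1017] dr [-0.0001 -0.0001  0.0003] dpos cm [-0.01  0.03 -0.03] w 0.31745543552129213 F [ 0.2246539   0.84445812 -1.83333647] g 27.67340362071991 q [-13.8  15.6  -8.3  66.1  -0.   48.2]
the job is handed in; nothing more can be done
None
```

I drew the broad punch straight up about 35 mm and am still holding it at about 28 N; the cutter has not moved, the other two punches are down, and the job is handed in at 6.3 s (no verdict was returned).

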